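# Catch bar blanks from a gravity chute and put them on the scale

### The job

Take the steel tub by its bridge handle and hold it up under the lip of the chute, using its rim to lift the gate, until all four bar blanks have slid out and been caught in the tub. Then set the loaded tub gently and upright on the middle of the scale's platform and let go, with every blank in the tub and the gate back down. Spill nothing, do not tip the tub, and leave the spray can, tool basket, hammer and wooden block where they are.

Things in the scene. Friction and masses are not known exactly. Their poses are not given: they have to be found in the camera images.
- chute_lip (a point): Middle of the lower edge (lip) of the floor of a fixed aluminium chute on a green stand, 200 mm above the bench. Level frame: +x points horizontally uphill along the chute (blanks slide out towards -x), z up. The floor rises at 30 degrees for 160 mm; the trough is 72 mm wide with 22 mm side walls, its top end about 300 mm above the bench.
- chute: Chute and stand; origin on the bench below chute_lip, same axes; place and heading vary. The stand's foot (110 mm wide, 10 mm thick) covers x = 60 to 220 mm, its column (40 mm wide) x = 87 to 123 mm; below the trough all else is open.
- trip_plate (a point): Centre of the underside of the trip plate: level steel plate 40 mm (x) by 100 mm (y), 6 mm thick, hanging under the chute, one piece with the gate. Gate down: 115 mm above the bench, 26 mm uphill (+x) of the lip. Axes as chute_lip. Lifting it from below with the tub's front rim, set under the middle of the plate, lifts the gate as much.
- gate (a joint): Height of the sliding gate, m: 0 = down (shut), 0.040 = hard upper stop. It lifts straight up against its own weight (about 3 N) and drops shut by itself when let go. Blanks pass once it is up about 20 mm; 30 to 37 mm lets them all run freely, in about 1 s.
- tub_handle (a point): Centre of the wooden bridge handle of the steel tub, 105 mm above the tub's underside: a flat-sided bar 16 mm (x) by 110 mm (y) by 24 mm high, from side to side across the tub; grip it from above across the 16 mm. The tub's middle lies 30 mm from it in +x: front rim 110 mm in +x, rear rim 50 mm in -x. Gap from rim to bar 33 mm.
- tub_base (a point): Centre of the tub's underside (the same tub, axes as tub_handle, z up).
- tub: Open sheet-steel tub, 160 mm (x) by 110 mm (y) by 60 mm high to the rim, walls and floor 4 mm, about 0.3 kg empty and 0.75 kg loaded; origin and axes as tub_base. Hold it with its +x along the chute's +x and its front wall under the trip plate, so that it reaches under the lip.
- gate_blade (a point): Middle of the lower edge of the gate blade, 207 mm above the bench and 13 mm downhill of the lip when down; axes as chute_lip. The blade is 92 mm wide (y), 4 mm thick, 45 mm high. Two straps at y = +-43 mm, 11 to 19 mm downhill of the lip, join it to the trip plate and reach no lower than the plate.
- scale_platform (a point): Centre of the top of the bench scale's steel platform, 45 mm above the bench, 190 mm (x) by 160 mm (y), fixed. A low display 40 mm high on its -x side reaches to 137 mm from the centre. The tub may stand on it in any heading. Tub and scale start on opposite sides of the chute, either way round.
- scale: The scale; origin on the bench under scale_platform, same axes.
- blank0: Square aluminium bar blank number 0 counted from the gate, 60 mm long (its y) by 26 x 26 mm, about 0.11 kg, origin at its centre; lies across the chute, in a row behind the gate, and slides easily.
- blank1: Square aluminium bar blank number 1 counted from the gate, 60 mm long (its y) by 26 x 26 mm, about 0.11 kg, origin at its centre; lies across the chute, in a row behind the gate, and slides easily.
- blank2: Square aluminium bar blank number 2 counted from the gate, 60 mm long (its y) by 26 x 26 mm, about 0.11 kg, origin at its centre; lies across the chute, in a row behind the gate, and slides easily.
- blank3: Square aluminium bar blank number 3 counted from the gate, 60 mm long (its y) by 26 x 26 mm, about 0.11 kg, origin at its centre; lies across the chute, in a row behind the gate, and slides easily.
- spray: Spray can standing on the bench, 66 mm diameter, 190 mm tall; origin under its base. Bystander.
- basket: White basket of hand tools standing on the bench, 100 mm diameter at its rim, tool handles up to 180 mm above the bench; origin under its base. Bystander.
- hammer: Hammer lying on the bench, 240 mm long along its x; origin under its middle. Bystander.
- packing: Light wooden packing block on the bench, 80 x 60 x 45 mm high; origin under its middle. Bystander.
Things that resemble listed ones, but are neither listed nor needed, are in the scene too. What is shaped like the tub but turquoise is not meant.

How it is judged (in metres and radians):
On the way, in this order (a step that is already met when the one before it is completed fails the run):
1. the gate is lifted with the tub's rim up against the trip plate (value of joint gate above 0.008 m and z of tub_base in the frame of trip_plate between -0.075 and -0.05 m and x of tub_base in the frame of trip_plate between -0.13 and 0.06 m and y of tub_base in the frame of trip_plate between -0.1 and 0.1 m), for 0.05 s.
2. all four blanks are in the tub while it is held clear of bench and scale (x of blank0 in the frame of tub_base between -0.08 and 0.08 m and y of blank0 in the frame of tub_base between -0.055 and 0.055 m and z of blank0 in the frame of tub_base between 0 and 0.075 m and x of blank1 in the frame of tub_base between -0.08 and 0.08 m and y of blank1 in the frame of tub_base between -0.055 and 0.055 m and z of blank1 in the frame of tub_base between 0 and 0.075 m and x of blank2 in the frame of tub_base between -0.08 and 0.08 m and y of blank2 in the frame of tub_base between -0.055 and 0.055 m and z of blank2 in the frame of tub_base between 0 and 0.075 m and x of blank3 in the frame of tub_base between -0.08 and 0.08 m and y of blank3 in the frame of tub_base between -0.055 and 0.055 m and z of blank3 in the frame of tub_base between 0 and 0.075 m and height (world z) of tub_base above 0.055 m), for 0.2 s.
At the end, for the whole second after the job is handed in: All four blanks lie in the tub; the tub stands upright (within 0.06 rad), at rest and released on the scale platform, its middle within 35 mm (each way) of the platform's; the gate is down (within 4 mm) (x of blank0 in the frame of tub_base between -0.08 and 0.08 m and y of blank0 in the frame of tub_base between -0.055 and 0.055 m and z of blank0 in the frame of tub_base between 0 and 0.075 m and x of blank1 in the frame of tub_base between -0.08 and 0.08 m and y of blank1 in the frame of tub_base between -0.055 and 0.055 m and z of blank1 in the frame of tub_base between 0 and 0.075 m and x of blank2 in the frame of tub_base between -0.08 and 0.08 m and y of blank2 in the frame of tub_base between -0.055 and 0.055 m and z of blank2 in the frame of tub_base between 0 and 0.075 m and x of blank3 in the frame of tub_base between -0.08 and 0.08 m and y of blank3 in the frame of tub_base between -0.055 and 0.055 m and z of blank3 in the frame of tub_base between 0 and 0.075 m and x of tub_base in the frame of scale_platform between -0.035 and 0.035 m and y of tub_base in the frame of scale_platform between -0.035 and 0.035 m and z of tub_base in the frame of scale_platform between -0.005 and 0.005 m and angle between tub_base's own z axis and vertical below 0.06 rad and value of joint gate below 0.004 m and linear speed of tub below 0.02 m/s); the robot touches nothing.
It fails at once if the tub is tipped by more than 0.45 rad (angle between tub_base's own z axis and vertical above 0.45 rad).
It fails at once if the tub is banged down on the scale (over 120 N) (contact force between tub and scale above 120 N).
It fails at once if the spray can, basket, hammer or wooden block is moved by more than 25 mm, or the can or basket is knocked over (distance of any of spray, basket, hammer, packing from where it was at the start of the episode above 0.025 m or angle between any of spray, basket's own z axis and vertical above 0.4 rad).
It also fails if it takes over 72 s, if anything falls off the work surface, if the arm or the gripper's body presses on something with over 40 N, if the wrist force passes 120 N, or if a joint passes its speed limit or range.

### The arm

A 6-joint arm with a two-finger parallel gripper is mounted at the origin on the work surface. World frame = base frame: x ahead of the robot, y to its left, z up, the work surface at z = 0. Lengths are in mm, angles in rad, forces in N, time in s.
With the tool pointing down it reaches from about 350 to 775 mm from the base axis. Payload 7.3 kg.
Tool frame: the origin (TCP) lies midway between the tips of the shut fingers; the grasp point (between the pads) lies 19 mm behind it; z points along the fingers, x is the direction in which the jaws open and shut, and the axes are right-handed (so a half turn about z gives the same grasp; the last joint's range is limited). The gripper opens to 92 mm and grips with 3 to 60 N. Pads are 19 mm wide; open, the fingers measure 130 mm over their backs; the gripper's body (75 mm by 190 mm) begins 47 mm behind the grasp point.
Start: joints at [-1.412, 0.342, 1.524, -0, 1.275, -0.146], TCP at [157.576, -500.814, 226.741] pointing down, gripper open.
Joint ranges: [-2.53, 2.53], [-0.77, 2.02], [0.04, 2.7], [-1, 4.14], [0.28, 2.66], [-3.11, 3.11]. Speed limits (rad/s): [2.57, 2.57, 3.14, 3.14, 3.14, 3.14].

### API

Orientations are given as [roll, pitch, yaw] about the fixed x, y, z axes, in that order (R = Rz(yaw) Ry(pitch) Rx(roll)).
In Python, from plant import bot gives the robot as it stands.
- The arm moves only by the shell command python3 -m pendant 'ROWS' [OPENING]. ROWS is JSON, a list of rows, each an object with "linear": the shift along the world's x, y, z in mm, a list of three; "twist": the turn about the world's z in degrees. In form: [{"linear": [x, y, z], "twist": twist}, ...]. A call has 1 to 20 rows; each row is the pose to reach, as a shift and turn from the pose commanded when the call began; what a row does not reach only later rows make up. A row lasts 1/8 s, in which the tool goes at most 62.5 mm and 10.7 degrees, less where a joint would pass 70% of its speed; a pose out of reach is approached as far as the arm can. A call with a gripper value outside its range is refused whole. OPENING is the closure in counts, from 0 (fully open) to 255 (shut), set as the call begins (- or left out, the last holds). The fingers move at their own pace and stop on an object; the grip force is fixed at half the most. Time passes only in rows, so rows that repeat a pose let the fingers close. It gives the time, the measured TCP pose, the force and the opening at its end, in the units of the state.
- bot.get_obs(): the state, without advancing time (a new reading comes with each control period).
- bot.capture(name): name is "scene" or "top" or "wrist"; returns a dict with "frame" (480x640x3 uint8, blue, green, red), "z_map" (480x640 float32, mm along the optical axis (not along the pixel's ray), 0 where there is no reading), "fx", "fy", "cx", "cy" (pixels), "rvec" (rotation vector, rad) and "tvec" (3), from world to camera coordinates, as OpenCV has them. Camera axes: x right, y down, z forward; pixel columns grow to the right and rows downward; lengths in mm; the calibration is good to about 2 mm. A picture is of the moment at which its call begins.
- bot.close_job(): hands the job in, once; it reports no verdict.
The state is a dict: "time": time; "joint_positions": joint angles; "dq": joint speeds; "tau": joint torques, N m; "tool_pos": TCP position; "tcp_rot": TCP orientation; "contact_force": force on the tool from outside, world axes, zero at the start; "moment": the same for the moment, N m; "grip_width": finger opening in mm.
Only numpy, scipy, OpenCV 4.12 (cv2) and the standard library are available. Lean on these libraries where they do the work, as an engineer would, in place of code of your own. Each camera call takes 0.05 s, during which the arm holds its last target. There are 200 camera calls.

## Working session

There is one attempt and no reset: what is moved stays moved. The work goes in short steps, Python scripts to look and compute and a shell command to move; the robot and the scene stay as the last step left them, time stands still between calls to the robot, and variables do not carry over. Pictures are saved under pics/ and viewed, about 8 in all and at most 12, crops included, and the job is handed in when it is done.

```bash
mkdir -p pics; cat > h.py <<'E'
import numpy as np, cv2
from plant import bot
def cap(n):
    c=bot.capture(n); c['R']=cv2.Rodrigues(np.array(c['rvec'],float))[0]; c['t']=np.array(c['tvec'],float).ravel(); return c
def cloud(c):
    z=c['z_map'].astype(float); v,u=np.mgrid[:480,:640]
    P=np.stack([(u-c['cx'])/c['fx']*z,(v-c['cy'])/c['fy']*z,z],-1)
    return (P-c['t'])@c['R']   # world
def ray(c,u,v,h):
    d=np.array([(u-c['cx'])/c['fx'],(v-c['cy'])/c['fy'],1])@c['R']; o=-c['t']@c['R']
    return o+d*(h-o[2])/d[2]
def proj(c,p):
    q=c['R']@np.array(p,float)+c['t']; return q[0]/q[2]*c['fx']+c['cx'],q[1]/q[2]*c['fy']+c['cy']
E
python3 - <<'E'
from h import *
for n in ['scene','top']:
    c=cap(n); cv2.imwrite(f'pics/{n}0.png',c['frame']); print(n,-c['t']@c['R'],c['fx'],(c['z_map']>0).mean())
o=bot.get_obs(); print({k:np.round(v,3) for k,v in o.items()})
E
```

```text
scene [1194.71827868 -479.88934157  731.92352135] 502.73995970210194 0.9921484375
top [ 356.81296368   13.70297112 1248.00776248] 527.4632802589576 0.9960546875
{'time': np.float64(0.1), 'joint_positions': array([-1.412,  0.343,  1.525,  0.   ,  1.275, -0.146]), 'dq': array([-0.001, -0.004, -0.002, -0.001,  0.002, -0.002]), 'tau': array([ 2.0000e-03, -4.3201e+01, -2.4469e+01,  7.2000e-02,  5.3000e-02,
       -0.0000e+00]), 'tool_pos': array([ 157.504, -500.454,  226.128]), 'tcp_rot': array([-3.141e+00,  1.000e-03, -1.266e+00]), 'contact_force': array([-0.014,  0.292, -0.159]), 'moment': array([ 0.009, -0.013, -0.011]), 'grip_width': np.float64(91.975)}
```

View pics/top0.png

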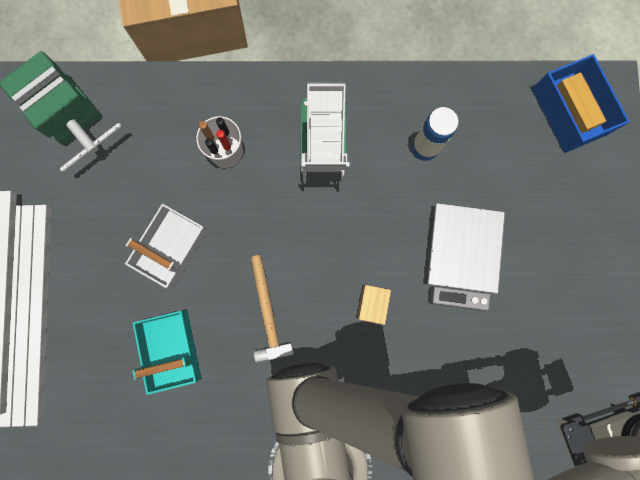

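View pics/scene0.png

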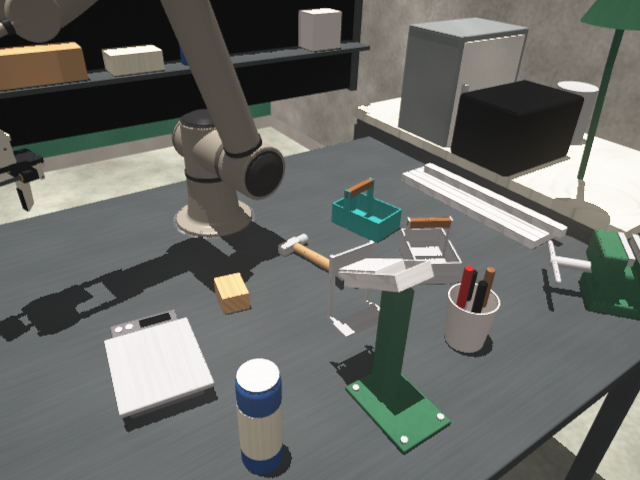

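The top view shows the steel tub at (165,245) with its handle at (149,255), and the turquoise decoy below it. The chute is at (326,125) with its lip near row 165, and the scale is at (468,248) with its display at (461,297). Next I'll measure these.

```bash
python3 - <<'E'
from h import *
T=cap('top'); S=cap('scene'); PT=cloud(T); PS=cloud(S)
def rect(P):
    r=cv2.minAreaRect(P[:,:2].astype(np.float32)); return np.round(r[0],1),np.round(r[1],1),round(r[2],2)
hT=cv2.cvtColor(T['frame'],cv2.COLOR_BGR2HSV); hS=cv2.cvtColor(S['frame'],cv2.COLOR_BGR2HSV)
def box(P,x0,x1,y0,y1,z0,z1): return (P[...,0]>x0)&(P[...,0]<x1)&(P[...,1]>y0)&(P[...,1]<y1)&(P[...,2]>z0)&(P[...,2]<z1)
c0=ray(T,165,245,60); ch=ray(T,149,255,100); print('tub approx',c0,ch)
for n,P,h in (('T',PT,hT),('S',PS,hS)):
    near=box(P,c0[0]-130,c0[0]+130,c0[1]-130,c0[1]+130,-20,200)
    br=near&(h[...,0]<20)&(h[...,1]>90)&(P[...,2]>80)
    Q=P[br]; print(n,'handle',len(Q),rect(Q),np.percentile(Q[:,2],[5,50,95]))
    rim=near&(P[...,2]>52)&(P[...,2]<70)&(h[...,1]<70); Q=P[rim]; print(n,'rim',len(Q),rect(Q),np.median(Q[:,2]))
    s0=ray(T,468,248,45)
    m=box(P,s0[0]-150,s0[0]+150,s0[1]-150,s0[1]+150,42,55); Q=P[m]; print(n,'platform',len(Q),rect(Q),np.median(Q[:,2]))
    m=box(P,s0[0]-180,s0[0]+150,s0[1]-150,s0[1]+150,25,42)
    l0=ray(T,326,165,200)
    m=box(P,l0[0]-80,l0[0]+220,l0[1]-90,l0[1]+90,185,360)
    Q=P[m]; print(n,'chute',len(Q),rect(Q),Q.min(0),Q.max(0))
    m=box(P,l0[0]-80,l0[0]+220,l0[1]-90,l0[1]+90,90,145); Q=P[m]; print(n,'plate',len(Q),len(Q) and (rect(Q),np.percentile(Q[:,2],[2,50,98])))
    m=box(P,l0[0]-80,l0[0]+320,l0[1]-130,l0[1]+130,4,18)&(h[...,0]>35)&(h[...,0]<90); Q=P[m]; print(n,'foot',len(Q),len(Q) and rect(Q))
print('lip',l0)
# chute floor/wall profile: height map along x
m=box(PT,l0[0]-60,l0[0]+200,l0[1]-70,l0[1]+70,170,400);Q=PT[m]
for x in range(int(l0[0])-60,int(l0[0])+200,10):
    q=Q[(Q[:,0]>=x)&(Q[:,0]<x+10)]
    if len(q): print(x,len(q),np.round([q[:,1].min(),q[:,1].max(),q[:,2].min(),np.median(q[:,2]),q[:,2].max()]))
for n,u,v in(('hammer head',272,352),('spray',440,130),('basket',220,140),('pack',374,305)): print(n,PT[v,u])
cv2.imwrite('pics/zoom.png',cv2.resize(T['frame'][60:300,110:390],None,fx=2.8,fy=2.4))
E
```

```text
tub approx [501.71116552 349.19797186  60.        ] [474.88363263 372.03324957 100.        ]
T handle 329 (array([476.1, 365.8]), array([100.9,  15.6]), 60.55) [113.65539269 117.20706224 120.69150843]
T rim 544 (array([502.3, 352.3]), array([112.7, 160.1]), 60.15) 59.65722274324615
T platform 5482 (array([ 477.3, -335.2]), array([160.7, 231.5]), 82.12) 45.3760368591946
T chute 3384 (array([709.6, -11.1]), array([ 91.9, 154.7]), 89.45) [631.76506569 -56.29410745 185.48272767] [786.95471477  35.56851786 302.42030293]
T plate 152 ((array([665.1, -10.8]), array([97. , 66.2]), 89.65), array([114.76413989, 120.45291476, 140.06803676]))
T foot 634 (array([769.7, -12.8]), array([259.4, 398.3]), 89.66)
S handle 380 (array([479.4, 368. ]), array([100.8,  23.3]), 56.97) [ 98.40644546 110.6347363  117.43832766]
S rim 415 (array([504.7, 352.6]), array([113.7, 166.5]), 60.61) 57.705763654236996
S platform 6083 (array([ 485.2, -335.3]), array([159.1, 221.2]), 82.35) 43.66624494589379
S chute 4395 (array([712.8, -10.3]), array([ 93.8, 160.7]), 89.43) [632.04854248 -56.43914183 185.11216005] [793.136
[... 321 characters left out ...]
252. 257.]
648 203 [-51.  29. 201. 230. 236.]
658 233 [-51.  29. 202. 236. 242.]
668 211 [-46.  25. 206. 242. 250.]
678 212 [-46.  25. 213. 247. 255.]
688 217 [-46.  25. 220. 254. 261.]
698 221 [-46.  25. 228. 259. 267.]
708 218 [-45.  25. 232. 265. 272.]
718 222 [-47.  25. 237. 271. 279.]
728 140 [-47.  25. 243. 272. 279.]
738 138 [-47.  25. 248. 256. 282.]
748 228 [-47.  25. 251. 259. 290.]
758 225 [-46.  25. 256. 265. 295.]
768 264 [-46.  25. 261. 271. 302.]
778 241 [-46.  24. 269. 277. 301.]
hammer head [261.21189224 106.75890934  29.30425574]
spray [ 725.92397715 -251.33621965  191.07456611]
basket [715.43978028 212.00045432 159.59297093]
pack [ 366.03637788 -124.13924295   44.7269982 ]
```

```bash
python3 -m pendant 2>&1 | head -20
```

```text
invalid input
```

```bash
python3 -m pendant '[{"linear":[40,35,10],"twist":5},{"linear":[80,70,20],"twist":10},{"linear":[120,110,30],"twist":15},{"linear":[160,150,40],"twist":20},{"linear":[200,190,50],"twist":25},{"linear":[240,230,60],"twist":30},{"linear":[280,270,70],"twist":35},{"linear":[305,310,75],"twist":40},{"linear":[315,360,75],"twist":43},{"linear":[320,410,75],"twist":43},{"linear":[320,460,75],"twist":43},{"linear":[320,510,75],"twist":43},{"linear":[320,560,75],"twist":43},{"linear":[320,610,75],"twist":43},{"linear":[320,660,75],"twist":43},{"linear":[320,710,75],"twist":43},{"linear":[320,760,75],"twist":43},{"linear":[320,800,75],"twist":43},{"linear":[320,800,75],"twist":43},{"linear":[320,800,75],"twist":43}]' 0
python3 - <<'E'
from h import *
for n in ['scene','wrist']:
    c=cap(n); cv2.imwrite(f'pics/{n}1.png',c['frame']); print(n,-c['t']@c['R'],c['R'][2])
o=bot.get_obs(); print(o['tool_pos'],o['tcp_rot'])
E
```

```text
time: 2.7
tool_pos: [477.5, 298.6, 301.4]
tcp_rot: [3.141, 0.0, -0.515]
contact_force: [1.0, -0.5, 0.2]
grip_width: 92.1
scene [1194.71827868 -479.88934157  731.92352135] [-0.68826466  0.48585966 -0.53873199]
wrist [513.4689624  361.06962179 459.75465112] [-0.13297153 -0.23368032 -0.96317812]
[477.73778579 298.07206974 301.80906251] [ 3.14123133e+00 -2.54042361e-04 -5.16749600e-01]
```

```bash
python3 -c "
import cv2,numpy as np
a=cv2.imread('pics/scene1.png');b=cv2.imread('pics/wrist1.png')
cv2.imwrite('pics/p1.png',np.vstack([cv2.resize(a,(400,300)),cv2.resize(b,(400,300))]))
cv2.imwrite('pics/p1.png',np.hstack([cv2.resize(a,None,fx=.9,fy=.9)[:,170:570],cv2.resize(b,(400,300)).copy().repeat(1,0) if 0 else cv2.copyMakeBorder(cv2.resize(b,(400,300)),0,132,0,0,0)]))"
```

```text
(no output)
```

View pics/p1.png

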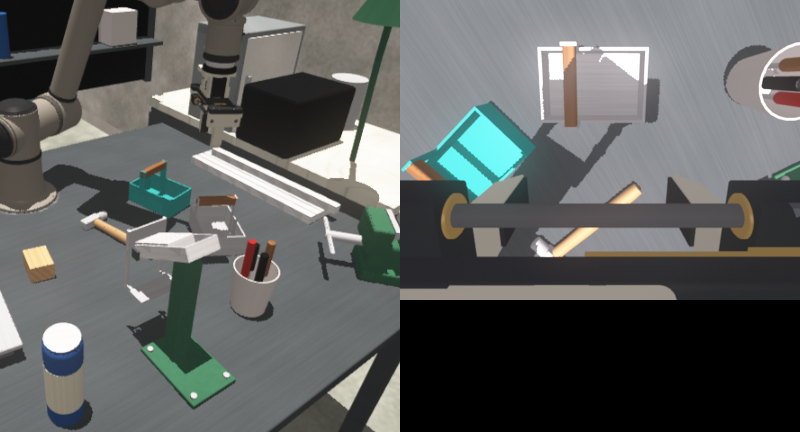

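The scene view shows the gripper at (215,110) hovering near the tub, and the wrist view shows the handle as a vertical bar at (570,85). I'll measure the body's extent along the jaw axis, since it comes close to the gate, and refine the handle position.

```bash
python3 - <<'E'
from h import *
o=bot.get_obs(); t=o['tool_pos']; y=o['tcp_rot'][2]
X=np.array([np.cos(y),np.sin(y)]);Y=np.array([-X[1],X[0]])
for n in ['scene','top']:
    P=cloud(cap(n)).reshape(-1,3); d=P-t; a=d[:,:2]@X; b=d[:,:2]@Y
    for z in range(-10,260,15):
        m=(abs(a)<150)&(abs(b)<150)&(d[:,2]>z)&(d[:,2]<z+15)
        if m.sum()>3: print(n,z,m.sum(),np.round([a[m].min(),a[m].max(),b[m].min(),b[m].max()]))
W=cap('wrist'); P=cloud(W); h=cv2.cvtColor(W['frame'],cv2.COLOR_BGR2HSV)
m=(h[...,0]<20)&(h[...,1]>90)&(P[...,2]>85)&(P[...,2]<130)&(np.hypot(P[...,0]-477,P[...,1]-367)<90)
Q=P[m];top=Q[Q[:,2]>np.percentile(Q[:,2],90)-3]; print('handle',len(Q),np.percentile(Q[:,2],[5,50,95]),cv2.minAreaRect(top[:,:2].astype(np.float32)))
m=(P[...,2]>54)&(P[...,2]<66)&(np.hypot(P[...,0]-503,P[...,1]-352)<125)&(h[...,1]<70)
Q=P[m];print('rim',len(Q),np.median(Q[:,2]),cv2.minAreaRect(Q[:,:2].astype(np.float32)))
E
```

```text
scene -10 44 [-50.  56. -10.  12.]
scene 5 121 [-58.  67. -11.  12.]
scene 20 122 [-63.  67. -11.  14.]
scene 35 113 [-64.  70. -11.  13.]
scene 50 59 [-60.  85. -18.  20.]
scene 65 372 [-85.  92. -36.  39.]
scene 80 451 [-87.  96. -37.  38.]
scene 95 796 [-96. 100. -37.  37.]
scene 110 247 [-50.  21. -25.  28.]
scene 125 234 [-48.  21. -23.  27.]
scene 140 182 [-44.  20. -23.  24.]
scene 155 261 [-50.  40. -37.  36.]
scene 170 321 [-28.  39. -37.  37.]
scene 185 249 [ -4.  43. -39.  35.]
scene 200 338 [-13.  44. -39.  39.]
scene 215 321 [ -7.  41. -37.  35.]
scene 230 345 [-13.  42. -37.  50.]
scene 245 341 [-10.  42. -37.  42.]
top 35 8 [ 47.  49. -10.   9.]
top 65 80 [-85.  87. -37.  12.]
top 80 634 [-92.  94. -38.  37.]
top 95 1889 [-94.  96. -38.  37.]
top 110 470 [-93.  95. -37.  35.]
top 140 7 [-38. -35. -10.  -3.]
top 155 430 [-49.  35. -38.  31.]
top 170 105 [-39.  37. -37.  -5.]
top 185 34 [-37.  34. -35. -12.]
top 200 85 [-39.  27. -37.  -1.]
top 215 73 [-37.  -8. -36.  -5.]
top 230 78 [-35.  -6. -37. -12.]
top 245 75 [-32.  -2. -38. -18.]
handle 1049 [115.55639554 117.03255956 118.23749346] ((475.8005065917969, 367.0721130371094), (100.33198547363281, 14.609363555908203), 60.554969787597656)
rim 2644 59.88067457276435 ((501.7724914550781, 352.9734191894531), (109.3086166381836, 160.37332153320312), 60.43935012817383)
```

The gripper body spans ±95 mm along the jaw axis, starting about 66 mm above the TCP. In the suggested pose, with tub +x uphill and the front wall under the plate, it would run into the gate blade.

So I'll turn the tub 90° instead. The long side rim (tub −y wall) goes under the plate, with the grip shifted about 22 mm towards tub +y, which leaves the body clear downhill of the blade. I'll go above the grip point and check.

```bash
python3 -m pendant '[{"linear":[4,40,-10],"twist":0},{"linear":[9,80,-40],"twist":0},{"linear":[9,88,-80],"twist":0},{"linear":[9,88,-110],"twist":0},{"linear":[9,88,-130],"twist":0},{"linear":[9,88,-130],"twist":0},{"linear":[9,88,-130],"twist":0}]' 0
python3 - <<'E'
from h import *
o=bot.get_obs(); print(o['tool_pos'],np.degrees(o['tcp_rot'][2]))
T=cap('top');P=cloud(T);h=cv2.cvtColor(T['frame'],cv2.COLOR_BGR2HSV)
# scale platform: bright, 40<z<50
m=(np.hypot(P[...,0]-485,P[...,1]+335)<170)&(P[...,2]>38)&(P[...,2]<55)&(h[...,2]>190)&(h[...,1]<40)
m=cv2.morphologyEx(m.astype(np.uint8),cv2.MORPH_OPEN,np.ones((7,7)))>0
Q=P[m];print('plat',len(Q),np.median(Q[:,2]),cv2.minAreaRect(Q[:,:2].astype(np.float32)))
# trip plate / blade / walls from scene, per height band
P=cloud(cap('scene'));P=P.reshape(-1,3);P=P[(abs(P[:,1]+10)<75)&(P[:,0]>600)&(P[:,0]<720)]
for z0,z1 in((110,116),(116,124),(130,190),(205,255)):
    q=P[(P[:,2]>z0)&(P[:,2]<z1)&(P[:,0]<705)]; print(z0,len(q),np.round(np.percentile(q[:,0],[1,10,50,90,99])),np.round(np.percentile(q[:,1],[1,5,50,95,99])))
W=cap('wrist');cv2.imwrite('pics/w2.png',W['frame'])
E
```

```text
time: 3.82
tool_pos: [487.3, 387.2, 173.0]
tcp_rot: [-3.14, -0.001, -0.516]
contact_force: [0.1, 0.3, 0.1]
grip_width: 91.8
[487.27330877 387.17142692 172.97118644] -29.56777303433689
plat 5418 45.289946719660236 ((497.6273193359375, -339.0968933105469), (159.6093292236328, 188.82000732421875), 82.31221771240234)
110 38 [634. 638. 697. 698. 699.] [-59. -59. -47.  31.  32.]
116 901 [638. 657. 676. 696. 699.] [-59. -57. -17.  32.  38.]
130 173 [632. 635. 640. 642. 643.] [-56. -55. -53.  33.  37.]
205 1393 [634. 639. 642. 689. 703.] [-55. -54. -33.  28.  36.]
```

View pics/w2.png

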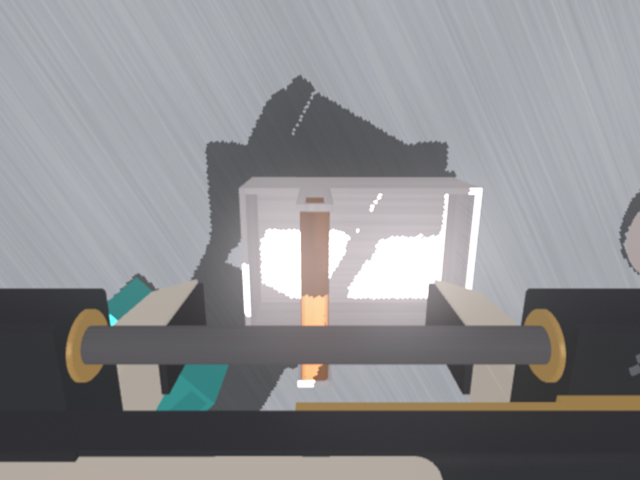

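The bar at column 315 is centred between the fingers (about 318), and its end bracket is roughly 20 mm wide. I'll descend and grip.

```bash
python3 -m pendant '[{"linear":[0,0,-30],"twist":0},{"linear":[0,0,-60],"twist":0},{"linear":[0,0,-78],"twist":0},{"linear":[0,0,-85],"twist":0},{"linear":[0,0,-85],"twist":0},{"linear":[0,0,-85],"twist":0}]' 0
python3 -m pendant '[{"linear":[0,0,0],"twist":0},{"linear":[0,0,0],"twist":0},{"linear":[0,0,0],"twist":0},{"linear":[0,0,0],"twist":0},{"linear":[0,0,0],"twist":0},{"linear":[0,0,0],"twist":0},{"linear":[0,0,0],"twist":0},{"linear":[0,0,0],"twist":0}]' 255
python3 -m pendant '[{"linear":[0,0,5],"twist":0},{"linear":[0,0,12],"twist":0},{"linear":[0,0,20],"twist":0},{"linear":[0,0,30],"twist":0},{"linear":[0,0,40],"twist":0},{"linear":[0,0,40],"twist":0},{"linear":[0,0,40],"twist":0}]'
```

```text
time: 4.72
tool_pos: [487.2, 387.6, 87.9]
tcp_rot: [-3.14, -0.001, -0.515]
contact_force: [-0.9, -0.2, 1.3]
grip_width: 91.6
time: 5.72
tool_pos: [486.6, 387.2, 86.7]
tcp_rot: [-3.142, -0.0, -0.516]
contact_force: [-0.3, 1.0, 0.0]
grip_width: 16.5
time: 6.6
tool_pos: [486.4, 387.1, 126.6]
tcp_rot: [3.141, 0.0, -0.516]
contact_force: [0.8, 0.2, -2.8]
grip_width: 15.9
```

```bash
python3 -m pendant '[{"linear":[0,-15,8],"twist":3},{"linear":[0,-40,8],"twist":9},{"linear":[0,-70,8],"twist":17},{"linear":[0,-100,8],"twist":25},{"linear":[0,-130,8],"twist":33},{"linear":[0,-160,8],"twist":41},{"linear":[0,-190,8],"twist":49},{"linear":[0,-220,8],"twist":57},{"linear":[0,-250,8],"twist":65},{"linear":[0,-280,8],"twist":73},{"linear":[0,-310,8],"twist":81},{"linear":[0,-340,8],"twist":89},{"linear":[0,-370,8],"twist":97},{"linear":[0,-400,8],"twist":105},{"linear":[0,-425,8],"twist":111},{"linear":[0,-445,8],"twist":116},{"linear":[0,-456,8],"twist":118},{"linear":[0,-461,8],"twist":119},{"linear":[0,-461,8],"twist":119},{"linear":[0,-461,8],"twist":119}]'
cat > tub.py <<'E'
from h import *
o=bot.get_obs(); t=o['tool_pos']; print(o['time'],t,np.degrees(o['tcp_rot']),o['contact_force'])
S=cap('scene');T=cap('top');W=cap('wrist');b=t[2]-87
for n,c in(('S',S),('T',T),('W',W)):
    P=cloud(c);h=cv2.cvtColor(c['frame'],cv2.COLOR_BGR2HSV)
    m=(abs(P[...,2]-b-58)<8)&(np.abs(P[...,0]-t[0]+20)<130)&(abs(P[...,1]-t[1]-30)<140)&(h[...,1]<70)&(P[...,0]<t[0]+90)
    Q=P[m]
    if len(Q)<50: print(n,len(Q));continue
    tp=Q[Q[:,2]>b+50]; A=np.c_[tp[:,:2]-t[:2],np.ones(len(tp))]; k=np.linalg.lstsq(A,tp[:,2]-b,rcond=None)[0]
    print(n,len(Q),'rim-tcp',np.round(Q.min(0)-t,1),np.round(Q.max(0)-t,1),cv2.minAreaRect(Q[:,:2].astype(np.float32)),'plane',np.round(k,3))
E
python3 tub.py; python3 - <<'E'
from h import *
S=cap('scene');W=cap('wrist')
cv2.imwrite('pics/p3.png',np.hstack([S['frame'][150:480,150:540],W['frame'][:330,:400]]))
E
```

```text
time: 9.1
tool_pos: [486.5, -73.3, 134.7]
tcp_rot: [-3.141, -0.0, 1.561]
contact_force: [0.5, 0.4, -2.6]
grip_width: 15.7
9.1 [486.48708924 -73.34042323 134.65581627] [-1.79985592e+02 -1.82889740e-02  8.94627933e+01] [ 0.46615064  0.40198183 -2.58839208]
S 794 rim-tcp [-33.7 -50.8 -37. ] [ 82.  111.5 -21.2] ((510.85394287109375, -42.930931091308594), (161.47012329101562, 114.64053344726562), 89.28483581542969) plane [ 3.0000e-03 -1.0000e-03  5.6306e+01]
T 245 rim-tcp [-31.1 -49.4 -33.6] [ 80.  108.8 -21.3] ((510.861572265625, -43.654991149902344), (158.7519073486328, 110.52772521972656), 89.69911193847656) plane [-2.0000e-03 -4.0000e-03  6.0406e+01]
W 7807 rim-tcp [-32.9 -50.  -37. ] [ 74.3 110.9 -21. ] ((507.4823303222656, -43.16901397705078), (160.96014404296875, 106.78953552246094), 89.57571411132812) plane [-7.0000e-03 -3.0000e-03  5.8407e+01]
```

View pics/p3.png

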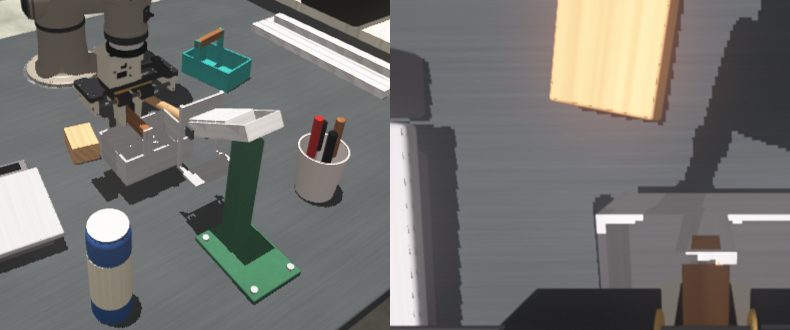

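The tub hangs level, with its wall 79 mm uphill of the grip and its centre 30 mm to the side. I'll slide the wall under the plate, 11 mm past its edge, with the body 5 mm clear of the straps.

```bash
python3 -m pendant '[{"linear":[15,0,0],"twist":0},{"linear":[40,-1,0],"twist":0},{"linear":[60,-1,0],"twist":0},{"linear":[75,-1,0],"twist":0},{"linear":[86,-1,0],"twist":0},{"linear":[94,-1,0],"twist":0},{"linear":[100,-1,0],"twist":0},{"linear":[102.5,-1,0],"twist":0},{"linear":[102.5,-1,0],"twist":0},{"linear":[102.5,-1,0],"twist":0}]'
python3 -m pendant '[{"linear":[0,0,3],"twist":0},{"linear":[0,0,6],"twist":0},{"linear":[0,0,9],"twist":0},{"linear":[0,0,12],"twist":0},{"linear":[0,0,15],"twist":0},{"linear":[0,0,18],"twist":0},{"linear":[0,0,18],"twist":0},{"linear":[0,0,18],"twist":0}]'
python3 - <<'E'
from h import *
S=cap('scene');T=cap('top')
cv2.imwrite('pics/p4.png',np.hstack([cv2.resize(S['frame'][200:400,260:460],(400,400)),cv2.resize(T['frame'][80:240,250:410],(400,400))]))
E
```

```text
time: 10.6
tool_pos: [588.8, -74.8, 134.8]
tcp_rot: [-3.141, -0.0, 1.561]
contact_force: [0.3, -0.7, -2.0]
grip_width: 15.9
time: 11.6
tool_pos: [588.9, -74.9, 152.9]
tcp_rot: [-3.141, -0.0, 1.561]
contact_force: [-0.8, -0.3, -5.2]
grip_width: 15.9
```

View pics/p4.png

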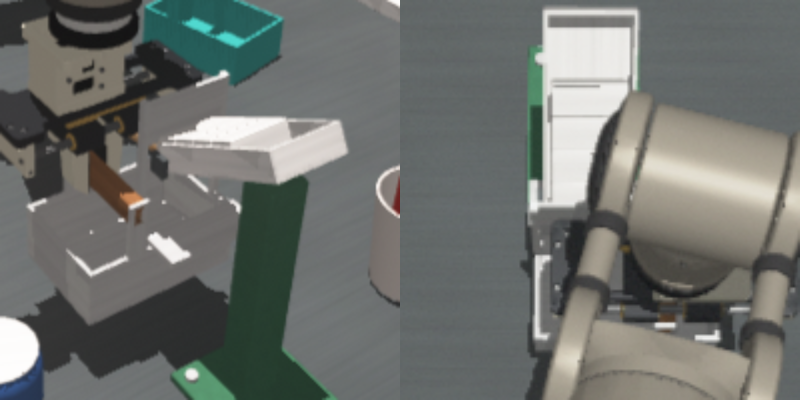

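The extra 3 N shows the rim is carrying the gate, up about 10 mm, and the tub is still level. Now I'll lift to about 33 mm.

```bash
python3 -m pendant '[{"linear":[0,0,5],"twist":0},{"linear":[0,0,10],"twist":0},{"linear":[0,0,15],"twist":0},{"linear":[0,0,20],"twist":0},{"linear":[0,0,23],"twist":0},{"linear":[0,0,23],"twist":0},{"linear":[0,0,23],"twist":0},{"linear":[0,0,23],"twist":0},{"linear":[0,0,23],"twist":0},{"linear":[0,0,23],"twist":0},{"linear":[0,0,23],"twist":0},{"linear":[0,0,23],"twist":0},{"linear":[0,0,23],"twist":0},{"linear":[0,0,23],"twist":0}]'
python3 - <<'E'
from h import *
S=cap('scene');T=cap('top')
cv2.imwrite('pics/p5.png',np.hstack([cv2.resize(S['frame'][200:400,260:460],(400,400)),cv2.resize(T['frame'][80:240,250:410],(400,400))]))
E
```

```text
time: 13.45
tool_pos: [589.1, -74.8, 175.7]
tcp_rot: [3.142, -0.0, 1.561]
contact_force: [0.1, -0.5, -11.0]
grip_width: 16.3
```

View pics/p5.png

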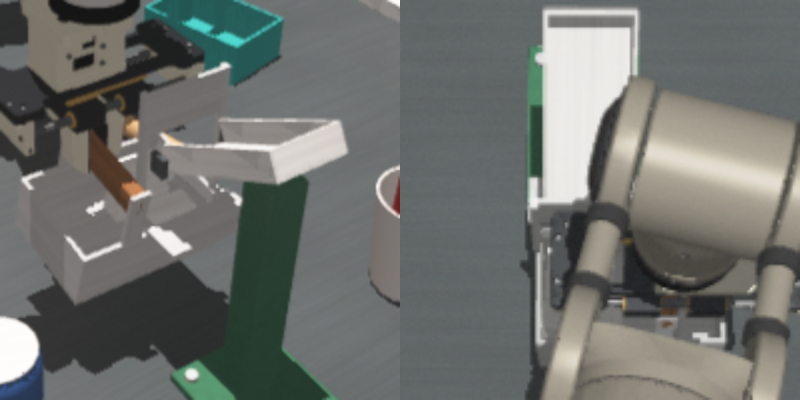

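The chute is empty, and the force rose by roughly the blanks' weight (4–6 N), so they are in the tub. I'll lower, withdraw and look in.

```bash
python3 -m pendant '[{"linear":[0,0,-3],"twist":0},{"linear":[0,0,-9],"twist":0},{"linear":[0,0,-16],"twist":0},{"linear":[0,0,-23],"twist":0},{"linear":[0,0,-30],"twist":0},{"linear":[0,0,-37],"twist":0},{"linear":[0,0,-43],"twist":0},{"linear":[0,0,-47],"twist":0},{"linear":[0,0,-49],"twist":0},{"linear":[0,0,-49],"twist":0},{"linear":[-5,0,-49],"twist":0},{"linear":[-15,0,-49],"twist":0},{"linear":[-30,0,-49],"twist":0},{"linear":[-50,0,-49],"twist":0},{"linear":[-70,0,-49],"twist":0},{"linear":[-85,0,-49],"twist":0},{"linear":[-95,0,-49],"twist":0},{"linear":[-100,0,-49],"twist":0},{"linear":[-100,0,-49],"twist":0},{"linear":[-100,0,-49],"twist":0}]'
sed -i 's/b=t\[2\]-87/b=t[2]-87/' tub.py; python3 tub.py
python3 - <<'E'
from h import *
S=cap('scene');W=cap('wrist')
cv2.imwrite('pics/p6.png',np.hstack([cv2.resize(S['frame'][200:400,200:400],(400,400)),cv2.resize(W['frame'],(400,300)).copy() if 0 else cv2.copyMakeBorder(cv2.resize(W['frame'],(400,300)),0,100,0,0,0)]))
P=cloud(S);q=P[(P[...,2]>100)&(P[...,2]<135)&(P[...,0]>650)&(P[...,0]<705)&(abs(P[...,1]+10)<60)];print('plate top z',np.median(q[:,2]),len(q))
E
```

```text
time: 16.05
tool_pos: [489.7, -74.9, 126.9]
tcp_rot: [3.141, 0.0, 1.561]
contact_force: [-0.0, 0.1, -7.2]
grip_width: 16.1
16.05 [489.65226851 -74.92384165 126.8510157 ] [1.79951968e+02 5.40067816e-03 8.94617868e+01] [-0.0215825   0.06478367 -7.15282621]
S 657 rim-tcp [-42.2 -51.5 -37. ] [ 74.1 111.3 -21.1] ((506.7169189453125, -45.818275451660156), (162.65882873535156, 115.37064361572266), 88.860107421875) plane [-2.2000e-02 -2.5000e-02  5.5964e+01]
T 248 rim-tcp [-41.4 -50.9 -37. ] [ 41.3 108.4 -21. ] ((488.4764709472656, -46.775596618652344), (160.1068572998047, 80.71676635742188), 88.3923110961914) plane [-8.8000e-02 -1.5000e-02  5.6006e+01]
W 14833 rim-tcp [-42.4 -51.4 -37. ] [ 67.5 109.7 -21. ] ((502.3096618652344, -45.782745361328125), (161.10995483398438, 109.87008666992188), 89.92952728271484) plane [-1.2900e-01 -3.0000e-02  5.4768e+01]
plate top z 119.99968547902938 870
```

View pics/p6.png

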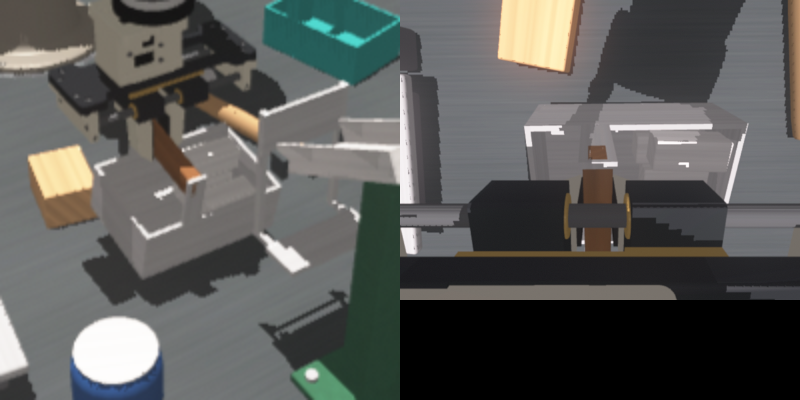

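The wrist force of 7.2 N (0.73 kg) means all four blanks are aboard, and the gate is down (plate top at 120 mm). The tub hangs tilted about 0.1 rad and will level itself on landing. Next I'll carry it to the scale.

```bash
python3 -m pendant '[{"linear":[0,0,8],"twist":0},{"linear":[0,-3,22],"twist":0},{"linear":[0,-10,38],"twist":0},{"linear":[-3,-20,52],"twist":-2},{"linear":[-6,-34,60],"twist":-6},{"linear":[-9,-50,60],"twist":-12},{"linear":[-12,-68,60],"twist":-19},{"linear":[-15,-86,60],"twist":-27},{"linear":[-18,-104,60],"twist":-35},{"linear":[-18,-122,60],"twist":-43},{"linear":[-18,-140,60],"twist":-51},{"linear":[-18,-158,60],"twist":-59},{"linear":[-18,-176,60],"twist":-67},{"linear":[-18,-192,60],"twist":-75},{"linear":[-18,-207,60],"twist":-83},{"linear":[-18,-220,60],"twist":-89},{"linear":[-18,-229,60],"twist":-94},{"linear":[-18,-234,60],"twist":-97},{"linear":[-18,-236,60],"twist":-97.5},{"linear":[-18,-236,60],"twist":-97.5}]'
python3 - <<'E'
from h import *
o=bot.get_obs(); t=o['tool_pos']; b=t[2]-87; y=o['tcp_rot'][2]; X=np.array([np.cos(y),np.sin(y)]);Y=np.array([-X[1],X[0]]); print(t,np.degrees(o['tcp_rot']))
for n in('scene','top','wrist'):
    c=cap(n);P=cloud(c);h=cv2.cvtColor(c['frame'],cv2.COLOR_BGR2HSV);d=P-t;a=d[...,:2]@X;e=d[...,:2]@Y
    m=(abs(P[...,2]-b-57)<10)&(a>-65)&(a<125)&(e>-100)&(e<50)&(h[...,1]<70);Q=P[m]
    print(n,len(Q),np.round([a[m].min(),a[m].max(),e[m].min(),e[m].max()]))
    # long side walls low/high ends: rim height along e
    for e0 in(-80,-70,28,36):
        k=m&(abs(e-e0)<4)&(a>-40); 
        if k.sum()>5: print('  e',e0,np.round(np.percentile(P[k][:,2]-b,95),1))
    if n=='wrist': cv2.imwrite('pics/w7.png',c['frame'])
    if n=='scene': cv2.imwrite('pics/s7.png',c['frame'])
E
```

```text
time: 18.8
tool_pos: [470.8, -310.9, 186.9]
tcp_rot: [-3.141, 0.0, -0.14]
contact_force: [0.0, -0.9, -7.4]
grip_width: 16.0
[ 470.76815634 -310.9159761   186.94470406] [-1.79989153e+02  1.10752297e-02 -8.03909000e+00]
scene 784 [-52. 112. -71.  42.]
  e -70 66.1
  e 28 58.0
  e 36 62.8
top 721 [-50. 110.  -1.  44.]
  e 28 60.4
  e 36 66.2
wrist 16374 [-52. 110. -68.  43.]
  e -70 58.2
  e 28 59.4
  e 36 65.2
```

```bash
python3 -m pendant '[{"linear":[0,0,-5],"twist":0},{"linear":[0,0,-13],"twist":0},{"linear":[0,0,-22],"twist":0},{"linear":[0,0,-30],"twist":0},{"linear":[0,0,-36],"twist":0},{"linear":[0,0,-40],"twist":0},{"linear":[0,0,-42],"twist":0},{"linear":[0,0,-42],"twist":0}]'
python3 -m pendant '[{"linear":[0,0,-1],"twist":0},{"linear":[0,0,-2],"twist":0},{"linear":[0,0,-3],"twist":0},{"linear":[0,0,-4],"twist":0},{"linear":[0,0,-5],"twist":0},{"linear":[0,0,-6],"twist":0},{"linear":[0,0,-7],"twist":0},{"linear":[0,0,-8],"twist":0},{"linear":[0,0,-8],"twist":0}]'
```

```text
time: 19.95
tool_pos: [471.0, -310.7, 145.5]
tcp_rot: [3.141, -0.0, -0.14]
contact_force: [-2.8, 2.4, -1.7]
grip_width: 15.4
time: 21.08
tool_pos: [470.5, -307.6, 141.0]
tcp_rot: [-3.138, 0.0, -0.139]
contact_force: [-13.2, 21.0, 30.7]
grip_width: 16.0
```

```bash
python3 -m pendant '[{"linear":[0,0,2],"twist":0},{"linear":[0,0,4],"twist":0},{"linear":[0,0,4],"twist":0},{"linear":[0,0,4],"twist":0}]'
python3 - <<'E'
from h import *
S=cap('scene');W=cap('wrist')
cv2.imwrite('pics/p8.png',np.hstack([cv2.resize(S['frame'][230:430,70:270],(400,400),interpolation=2),cv2.copyMakeBorder(cv2.resize(W['frame'],(400,300)),0,100,0,0,0)]))
o=bot.get_obs();t=o['tool_pos'];y=o['tcp_rot'][2];X=np.array([np.cos(y),np.sin(y)]);Y=np.array([-X[1],X[0]])
for n,c in(('S',S),('W',W)):
    P=cloud(c);h=cv2.cvtColor(c['frame'],cv2.COLOR_BGR2HSV);d=P-t;a=d[...,:2]@X;e=d[...,:2]@Y
    for nm,m in(('front',(abs(a-106)<6)&(e>-90)&(e<45)),('rear',(abs(a+47)<6)&(e>-90)&(e<45)),('+y',(abs(e-36)<12)&(a>20)&(a<100)),('-y',(e<-55)&(e>-90)&(a>20)&(a<100))):
        m=m&(h[...,1]<70)&(P[...,2]>75)&(P[...,2]<125); 
        if m.sum()<10: continue
        z=P[...,2][m]; tv=(e if nm in('front','rear') else a)[m]
        bins=np.linspace(tv.min(),tv.max(),7); print(n,nm,[(int(bins[i]),int(z[(tv>=bins[i])&(tv<=bins[i+1])].max())) for i in range(6) if ((tv>=bins[i])&(tv<=bins[i+1])).any()])
E
```

```text
time: 21.58
tool_pos: [471.5, -311.0, 141.0]
tcp_rot: [3.141, -0.001, -0.14]
contact_force: [-0.4, 3.1, 0.6]
grip_width: 15.7
S front [(-68, 107), (-49, 108), (-31, 110), (-12, 112), (6, 114), (25, 117)]
S rear [(-63, 96), (-46, 98), (-29, 99), (-12, 99), (5, 95), (22, 99)]
S +y [(20, 117), (33, 117), (46, 117), (59, 117), (72, 116), (86, 116)]
S -y [(21, 104), (34, 104), (47, 105), (60, 105), (73, 104), (86, 105)]
W front [(-70, 107), (-51, 107), (-32, 112), (-13, 114), (5, 116), (24, 118)]
W rear [(-19, 99), (-8, 114), (1, 115), (12, 116), (22, 117), (33, 118)]
W +y [(20, 118), (33, 118), (46, 118), (60, 118), (73, 118), (86, 118)]
```

View pics/p8.png

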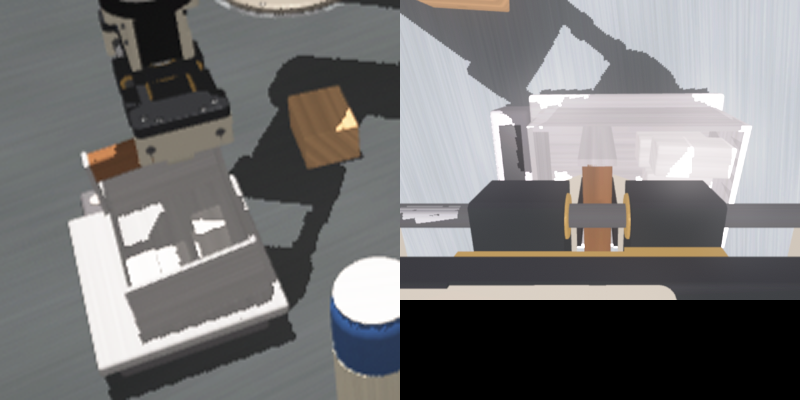

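The tub rests on its tub −y bottom edge with about 0.1 rad tilt, the +y side 12 mm high, and all blanks inside. I'll lift slightly and shift by −11 mm. Then I'll roll it flat about that edge (grip moves +11.5 in y, −7 in z) so that the middle ends up centred.

```bash
python3 -m pendant '[{"linear":[0,0,4],"twist":0},{"linear":[0,0,8],"twist":0},{"linear":[-1,-5,8],"twist":0},{"linear":[-1.5,-11,8],"twist":0},{"linear":[-1.5,-11,8],"twist":0},{"linear":[-1.5,-11,6],"twist":0},{"linear":[-1.5,-11,4],"twist":0},{"linear":[-1.5,-11,3],"twist":0},{"linear":[-1.5,-11,2],"twist":0},{"linear":[-1.5,-11,1],"twist":0},{"linear":[-1.5,-11,0],"twist":0},{"linear":[-1.5,-11,0],"twist":0}]'
python3 -m pendant '[{"linear":[0,1,-0.6],"twist":0},{"linear":[0.3,2,-1.2],"twist":0},{"linear":[0.5,3,-1.8],"twist":0},{"linear":[0.6,4,-2.4],"twist":0},{"linear":[0.7,5,-3],"twist":0},{"linear":[0.8,6,-3.6],"twist":0},{"linear":[0.8,6,-3.6],"twist":0}]'
```

```text
time: 23.18
tool_pos: [469.5, -321.7, 141.3]
tcp_rot: [3.141, -0.0, -0.14]
contact_force: [-2.3, 1.3, -1.9]
grip_width: 15.7
time: 24.05
tool_pos: [470.5, -315.9, 137.7]
tcp_rot: [3.141, -0.001, -0.14]
contact_force: [-4.3, 3.9, 3.8]
grip_width: 15.7
```

Forces are low and it is rolling as intended. I'll finish the arc.

```bash
python3 -m pendant '[{"linear":[0,1,-0.6],"twist":0},{"linear":[0.3,2,-1.2],"twist":0},{"linear":[0.5,3,-1.8],"twist":0},{"linear":[0.6,4,-2.4],"twist":0},{"linear":[0.7,5,-3],"twist":0},{"linear":[0.7,5,-3],"twist":0}]'
cat > rim.py <<'E'
from h import *
S=cap('scene');W=cap('wrist')
o=bot.get_obs();t=np.array([471,-311,0.]);y=np.radians(-8);X=np.array([np.cos(y),np.sin(y)]);Y=np.array([-X[1],X[0]])
for n,c in(('S',S),('W',W)):
    P=cloud(c);h=cv2.cvtColor(c['frame'],cv2.COLOR_BGR2HSV);d=P-t;a=d[...,:2]@X;e=d[...,:2]@Y
    for nm,m in(('front',(abs(a-106)<6)&(e>-95)&(e<45)),('+y',(abs(e-30)<18)&(a>20)&(a<100)),('-y',(e<-55)&(e>-95)&(a>20)&(a<100))):
        m=m&(h[...,1]<70)&(P[...,2]>75)&(P[...,2]<125)
        if m.sum()<10: continue
        z=P[...,2][m]; tv=(e if nm=='front' else a)[m]; r=(e if nm!='front' else a)[m][z>z.max()-4]
        bins=np.linspace(tv.min(),tv.max(),7); print(n,nm,np.round([r.min(),r.max()]),[(int(bins[i]),round(z[(tv>=bins[i])&(tv<=bins[i+1])].max(),1)) for i in range(6) if ((tv>=bins[i])&(tv<=bins[i+1])).any()])
E
python3 rim.py
```

```text
time: 24.8
tool_pos: [471.2, -310.7, 134.2]
tcp_rot: [3.142, -0.0, -0.14]
contact_force: [-2.9, 2.4, 3.2]
grip_width: 15.6
S front [101. 112.] [(-74, np.float64(104.8)), (-55, np.float64(105.7)), (-37, np.float64(106.3)), (-18, np.float64(107.2)), (0, np.float64(106.8)), (17, np.float64(107.3))]
S +y [12. 36.] [(20, np.float64(107.4)), (33, np.float64(107.7)), (46, np.float64(107.7)), (59, np.float64(107.5)), (73, np.float64(107.5)), (86, np.float64(108.0))]
S -y [-74. -70.] [(22, np.float64(106.5)), (35, np.float64(104.1)), (48, np.float64(105.2)), (61, np.float64(105.1)), (74, np.float64(106.0)), (86, np.float64(104.8))]
W front [100. 111.] [(-71, np.float64(106.9)), (-53, np.float64(106.8)), (-36, np.float64(107.3)), (-18, np.float64(108.2)), (0, np.float64(108.2)), (17, np.float64(108.4))]
W +y [30. 35.] [(20, np.float64(108.4)), (33, np.float64(108.6)), (46, np.float64(108.9)), (59, np.float64(108.4)), (73, np.float64(108.5)), (86, np.float64(108.4))]
```

```bash
python3 -m pendant '[{"linear":[0.1,1,-0.8],"twist":0},{"linear":[0.2,2,-1.5],"twist":0},{"linear":[0.4,3,-2.3],"twist":0},{"linear":[0.4,3,-2.5],"twist":0},{"linear":[0.4,3,-2.5],"twist":0}]'
python3 rim.py
```

```text
time: 25.52
tool_pos: [471.3, -309.0, 132.9]
tcp_rot: [3.139, -0.001, -0.14]
contact_force: [-7.1, -0.3, 9.5]
grip_width: 15.9
S front [100. 112.] [(-72, np.float64(106.3)), (-54, np.float64(105.1)), (-36, np.float64(104.7)), (-17, np.float64(105.8)), (0, np.float64(106.0)), (18, np.float64(106.2))]
S +y [15. 37.] [(20, np.float64(105.4)), (33, np.float64(105.9)), (46, np.float64(105.2)), (59, np.float64(104.0)), (72, np.float64(105.5)), (86, np.float64(105.1))]
S -y [-73. -69.] [(20, np.float64(105.3)), (33, np.float64(104.6)), (46, np.float64(104.7)), (59, np.float64(105.8)), (73, np.float64(105.2)), (86, np.float64(105.0))]
W front [100. 111.] [(-69, np.float64(106.3)), (-52, np.float64(106.4)), (-34, np.float64(106.3)), (-17, np.float64(107.0)), (0, np.float64(106.9)), (18, np.float64(107.1))]
W +y [32. 36.] [(20, np.float64(106.9)), (33, np.float64(107.5)), (46, np.float64(106.9)), (59, np.float64(106.4)), (73, np.float64(107.2)), (86, np.float64(107.0))]
```

Flat on the platform. I'll release and rise.

```bash
python3 -m pendant '[{"linear":[0,0,0],"twist":0},{"linear":[0,0,0],"twist":0},{"linear":[0,0,0],"twist":0},{"linear":[0,0,0],"twist":0},{"linear":[0,0,0],"twist":0},{"linear":[0,0,0],"twist":0},{"linear":[0,0,0],"twist":0},{"linear":[0,0,0],"twist":0}]' 0
python3 -m pendant '[{"linear":[0,0,5],"twist":0},{"linear":[0,0,20],"twist":0},{"linear":[0,0,45],"twist":0},{"linear":[0,0,75],"twist":0},{"linear":[0,0,105],"twist":0},{"linear":[-20,30,130],"twist":0},{"linear":[-40,70,150],"twist":0},{"linear":[-60,120,160],"twist":0},{"linear":[-80,170,160],"twist":0},{"linear":[-80,220,160],"twist":0},{"linear":[-80,260,160],"twist":0},{"linear":[-80,260,160],"twist":0},{"linear":[-80,260,160],"twist":0}]'
python3 rim.py; python3 - <<'E'
from h import *
S=cap('scene');T=cap('top')
cv2.imwrite('pics/p9.png',np.hstack([cv2.resize(S['frame'][230:430,70:270],(400,400)),cv2.resize(T['frame'][180:320,390:530],(400,400))]))
P=cloud(T);h=cv2.cvtColor(T['frame'],cv2.COLOR_BGR2HSV)
m=(P[...,2]>98)&(P[...,2]<112)&(np.hypot(P[...,0]-497,P[...,1]+339)<120);print('rim',m.sum(),cv2.minAreaRect(P[m][:,:2].astype(np.float32)))
P=cloud(S);q=P[(P[...,2]>100)&(P[...,2]<135)&(P[...,0]>650)&(P[...,0]<705)&(abs(P[...,1]+10)<60)];print('plate top z',np.median(q[:,2]))
E
```

```text
time: 26.62
tool_pos: [471.5, -307.8, 131.7]
tcp_rot: [3.142, -0.0, -0.14]
contact_force: [0.6, -0.0, -1.2]
grip_width: 90.0
time: 28.25
tool_pos: [391.7, -48.2, 292.4]
tcp_rot: [3.141, -0.002, -0.14]
contact_force: [0.3, -0.8, 0.3]
grip_width: 91.5
S front [101. 112.] [(-72, np.float64(105.2)), (-54, np.float64(104.9)), (-36, np.float64(105.2)), (-17, np.float64(104.8)), (0, np.float64(105.4)), (18, np.float64(106.4))]
S +y [33. 37.] [(20, np.float64(104.8)), (34, np.float64(105.8)), (47, np.float64(105.0)), (60, np.float64(105.8)), (73, np.float64(105.0)), (86, np.float64(107.1))]
S -y [-73. -69.] [(21, np.float64(105.2)), (34, np.float64(105.2)), (47, np.float64(104.4)), (60, np.float64(105.5)), (73, np.float64(105.2)), (86, np.float64(105.1))]
rim 881 ((499.0289611816406, -334.64166259765625), (112.08689880371094, 161.07164001464844), 81.87980651855469)
plate top z 120.01502319169708
```

View pics/p9.png

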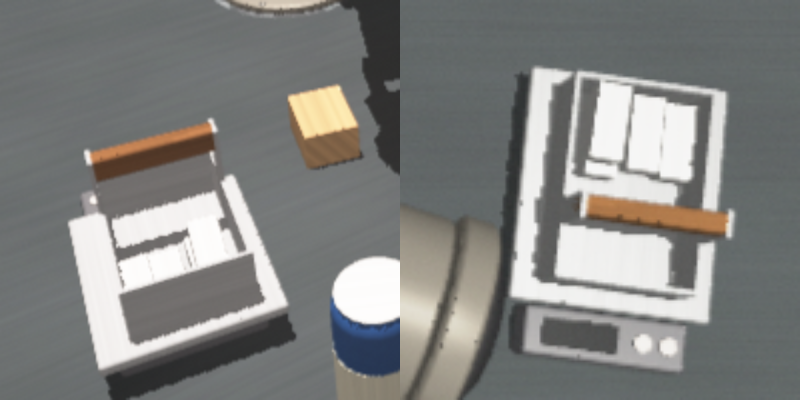

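The tub stands flat and about 5 mm off centre. Three blanks are visible in it, with a corner of the fourth showing beneath the left one. I'll hand it in.

```bash
python3 - <<'E'
from h import *
P=cloud(cap('top'));m=(np.hypot(P[...,0]-520,P[...,1]+335)<45);print('blank top heights',np.round(np.percentile(P[m][:,2],[5,50,90,99])))
print(bot.close_job())
E
```

```text
blank top heights [ 47.  75. 102. 107.]
the job is handed in; nothing more can be done
None
```

The tub is standing on the scale with the blanks in it, released and handed in at about 28 s of the 72 s allowed. No verdict was reported.

**How it was done:** I did not hold the tub in the suggested pose. With the tub's +x uphill, the gripper body (±95 mm along the jaws) would have hit the gate blade. I turned the tub 90°, gripped the handle about 24 mm off centre, and lifted the gate to about 33 mm with the long side rim. When the chute was empty I lowered the gate and carried the tub to the scale. I rolled it flat on the platform and let go.

**Last checks:**
- **Position:** the tub's middle is about 5 mm from the platform's (limit 35 mm), and its rim is level to within about 2 mm.
- **Gate:** it is down, with the top of the trip plate at 120 mm.
- **Blanks:** the load while carrying was 7.2 N, which fits the tub plus four blanks. The picture shows three blanks clearly. The fourth shows only as a corner under the stacked one (tops at about 75 and 102 mm), so the count of four rests partly on the weight.
- **Bystanders:** the spray can and wooden block looked untouched in the pictures, but I did not measure any of the four bystanders again. The basket and hammer were not in the last picture.

**What went wrong on the way:**
- **Tilt:** because of the off-centre grip, the tub tilted about 0.1 rad once loaded (limit 0.45 rad).
- **First landing:** the first try at setting it down pressed one edge on the scale with about 40 N (limit 120 N). I backed off and repeated it, keeping under about 12 N.

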